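Hang the lantern and turn the ball dish under it

ROBOT

A 6-joint arm with a two-finger parallel gripper is mounted at the origin on the work surface. World frame = base frame: x ahead of the robot, y to its left, z up, the work surface at z = 0. Lengths are in mm, angles in rad, forces in N, time in s.
With the tool pointing down it reaches from about 275 to 1000 mm from the base axis. Payload 8.4 kg.
Tool frame: the origin (TCP) lies between the finger pads; the fingertips stand r.nose_length ahead of it and the grasp point (between the pads) lies 8 mm behind it (r.nose_length is the distance from the TCP to the fingertips, in mm); y points along the fingers, x is the direction in which the jaws open and shut, and the axes are right-handed (so a half turn about y gives the same grasp; the last joint's range is limited). The gripper opens to 85 mm and grips with 20 to 120 N. Pads are 22 mm wide; open, the fingers measure 114 mm over their backs; the gripper's body (76 mm by 85 mm) begins 54 mm behind the grasp point. The pads swing forward as they close: fully open they stand 13 mm farther back than shut.
Start: joints at [-1.217, 0.353, 1.633, -0, 1.155, -0.002], TCP at [217.711, -585.858, 242.281] pointing down, gripper open.
Joint ranges: [-2.63, 2.63], [-0.92, 2.1], [0.06, 2.66], [-1.3, 4.44], [0, 2.69], [-3.02, 3.02]. Speed limits (rad/s): [2.22, 2.22, 2.79, 3.14, 3.14, 3.14].

INTERFACE

Orientations are given as [roll, pitch, yaw] about the fixed x, y, z axes, in that order (R = Rz(yaw) Ry(pitch) Rx(roll)).
In Python, from rig import r, cams, order gives the robot as it stands. The module is installed in compiled form; this text tells all that it offers.
- The arm moves only by the shell command python3 -m crank 'ROWS' [FORCE]. ROWS is JSON, a list of rows, each a list of 7 numbers: the turn, a rotation vector about the tool's x, y, z in degrees, then the shift along the tool's x, y, z in cm, then the opening, from -1 (shut) to 1 (fully open). A call has exactly 10 rows; each row shifts and turns the pose as measured when the row begins, along the tool's axes as they then stand; what a row does not reach is not made up. A row lasts 1/12 s, in which the tool goes at most 41.7 mm and 7.16 degrees, less where a joint would pass 70% of its speed; a pose out of reach is approached as far as the arm can. A call with a gripper value outside its range is refused whole. The fingers move at their own pace and stop on an object; FORCE is the grip in N (left out, the last holds). Time passes only in rows, so rows that do not move let the fingers close, or fill a call up. It gives the time, the measured TCP pose, the force and the opening at its end, in the units of the state.
- r.sense(): the state, without advancing time (a new reading comes with each control period).
- cams.grab_frame(name): name is "side" or "top" or "wrist"; returns the picture (400x640x3 uint8, blue, green, red); there is no depth.
- cams.camera_info(name): a dict with "intrinsics" (3x3 intrinsics, pixels), "view" (4x4, takes a point from world to camera coordinates); the wrist camera has in their place "hand_eye" (4x4, takes a point from camera to tool coordinates, whose origin is the TCP and whose axes are the tool frame's). Camera axes: x right, y up, looking along -z (the intrinsics and any distortion apply to the point x, -y, -z); pixel columns grow to the right and rows downward; lengths in mm; the calibration is good to about 2 mm. A picture is of the moment at which its call begins: read the wrist's pose just before it. camera_info takes no time and is no camera call.
- order.sign_off(): hands the job in, once; it reports no verdict.
The state is a dict: "clock": time; "qpos": joint angles; "qvel": joint speeds; "joint_efforts": joint torques, N m; "eef_pos": TCP position; "tcp_rot": TCP orientation; "contact_force": force on the tool from outside, world axes, zero at the start; "wrist_torque": the same for the moment, N m; "opening": opening from 0.0 (shut) to 1.0 (fully open).
Only numpy, scipy, OpenCV 4.12 (cv2) and the standard library are available. Lean on these libraries where they do the work, as an engineer would, in place of code of your own. Each camera call takes 0.05 s, during which the arm holds its last target.

TASK

Inspect the cleaned caster ball: first hang the lantern by its handle on the hook of the stand and let go of it. Then take the dish by its bridge handle, lift it straight up until it is about 10 cm clear of the mat, and only then turn it a quarter turn over the middle of the mat, so that its red tab points towards the green dot; keep the dish level all the time, with the loose ball resting in the middle and untouched. Finish while still holding the dish up there, still and level, with the lantern left hanging; leave the pink wheel, the jar and the tin of bearings alone.

Things in the scene. Friction and masses are not known exactly. Their poses are not given: they have to be found in the camera images.
- lantern_grip (a point): Centre of the lantern's yellow grip: a block 14 mm thick (lantern x), 60 mm long (lantern y), 36 mm high, the topmost part of the lantern. z is up, x is square to the flat faces of the grip. Below the grip is an open eye (see lantern_eye).
- lantern_eye (a point): Middle of the underside of the lantern's yellow grip, 18 mm below lantern_grip: the edge that rests on the hook. The eye under it is an opening 44 mm wide (lantern y) and 40 mm high, open right through along lantern x, between two black posts; below it is the round body. Axes as lantern_grip.
- hook: Fixed steel hook stand, origin on the bench under the hanging place. A level arm 8 mm thick, centre line 150 mm up, runs along its x from the post (14 mm thick, at x = +65 mm, 152 mm high; round foot 96 mm across, 14 mm high) to the free end at x = -40 mm, turned up 12 mm above the arm's top. -x points roughly to the robot, the yaw varies.
- hook_seat (a point): Top of the hook arm at the hanging place (154 mm above the bench), between the upturned end (40 mm away along -x of the stand) and the post (65 mm away along +x). Axes as hook.
- mat: Round black rubber inspection mat, 210 mm across, 3 mm thick, fixed. Origin on the bench under its centre. A white line near its edge marks its +x direction. The dish stands in its middle. On its +y side and its -y side, 88 mm from the centre, lie a green and a white dot, which may change places.
- green_dot: Flat green dot 26 mm across on the mat, 88 mm from the mat's centre; origin at its centre. It lies a quarter turn away, to one side or the other, from where the red tab points at first.
- dish_grip (a point): Centre of the orange bar of the dish's bridge handle: 12 mm thick (dish x), 56 mm long (dish y), 20 mm high, straight over the middle of the dish, 86 mm above its underside. From its ends 7 mm wires slope down along dish y to the rim. x points to the red tab, z is up.
- dish_centre (a point): Middle of the dish's inner floor, 8 mm above its underside. Axes as dish_grip.
- dish_tab (a point): Outer part of the small red tab on the rim of the dish, 70 mm from the middle along dish x and 22 mm above the underside. At first it points along the mat's +x (to within 9 degrees).
- ball_center (a point): Centre of the loose steel caster ball, 25 mm in diameter, 64 g, resting in the middle of the dish under the bridge handle; its top is 34 mm above the dish's underside.
- wheel: Bystander: pink urethane skate wheel lying flat, 58 mm across, 32 mm high. Origin at the centre of its underside.
- jar: Bystander: glass jar with a screw cap, 60 mm across, 85 mm high. Origin at the centre of its underside.
- tin: Bystander: tin dish of bearings, 92 mm across, 24 mm high. Origin at the centre of its underside.
- ball: The same ball (its axes turn as it rolls; use ball_center for its place).
- dish: Round shallow blue dish 124 mm across, rim 24 mm high, about 0.16 kg, loose on the mat. Its inside slopes up from the middle at 8 degrees, so the ball rests in the middle. Origin at the centre of its underside, axes as dish_grip.
- lantern: Loose LED lantern standing upright on the bench: 136 mm high, round body 60 mm across and 60 mm high, about 0.22 kg, its mass on its axis. Origin at the centre of its underside, axes as lantern_grip.

How it is judged:
By the outcome, as a careful person would: the job done as asked, in the order asked, and still so for the second after the job is handed in, while the arm keeps its last pose, push and grip.
It also fails if it takes over 64 s, if anything falls off the work surface, if the arm or the gripper's body presses on something with over 40 N, if the wrist force passes 120 N, or if a joint passes its speed limit or range.

## Working session

There is one attempt and no reset: what is moved stays moved. The work goes in short steps, Python scripts to look and compute and a shell command to move; the robot and the scene stay as the last step left them, time stands still between calls to the robot, and variables do not carry over. Pictures are saved under pics/ and viewed, and the job is handed in when it is done.

```bash
mkdir -p pics; ls; python3 - <<'E'
from rig import r,cams
import cv2,numpy as np
np.set_printoptions(precision=4,suppress=True)
s=r.sense();print({k:np.round(v,3) for k,v in s.items()}, r.nose_length)
for n in ("side","top","wrist"):
    cv2.imwrite(f"pics/{n}0.png",cams.grab_frame(n)); i=cams.camera_info(n)
    for k,v in i.items(): print(n,k,np.array(v) if not isinstance(v,str) else v)
E
```

```text
pics
{'clock': np.float64(0.0), 'qpos': array([-1.217,  0.354,  1.634, -0.   ,  1.155, -0.002]), 'qvel': array([-0.001, -0.001, -0.001,  0.002, -0.001,  0.002]), 'joint_efforts': array([  0.002, -60.525, -34.207,   0.   ,   0.009,  -0.   ]), 'eef_pos': array([ 217.55 , -585.438,  241.559]), 'tcp_rot': array([-1.571,  0.001, -1.215]), 'contact_force': array([-0.073, -1.297, -0.183]), 'wrist_torque': array([ 0.007, -0.013, -0.006]), 'opening': np.float64(1.003)} 11.0
side intrinsics [[416.0566   0.     308.5185]
 [  0.     416.0566 199.0217]
 [  0.       0.       1.    ]]
side view [[  -0.815    -0.5792   -0.0202  491.8807]
 [   0.2715   -0.4124    0.8696 -267.1809]
 [  -0.512     0.7032    0.4933 -749.1401]
 [   0.        0.        0.        1.    ]]
top intrinsics [[427.6867   0.     323.1438]
 [  0.     427.6867 196.3888]
 [  0.       0.       1.    ]]
top view [[    0.011     -0.9999    -0.0017    -4.4721]
 [    0.9906     0.0106     0.136   -625.1649]
 [   -0.136     -0.0032     0.9907 -1208.933 ]
 [    0.         0.         0.         1.    ]]
wrist intrinsics [[360.0453   0.     317.4985]
 [  0.     360.0453 199.6336]
 [  0.       0.       1.    ]]
wrist hand_eye [[   1.       -0.0012   -0.001    -0.6408]
 [  -0.0006    0.3276   -0.9448 -131.9603]
 [   0.0015    0.9448    0.3276   84.4853]
 [   0.        0.        0.        1.    ]]
```

View pics/side0.png

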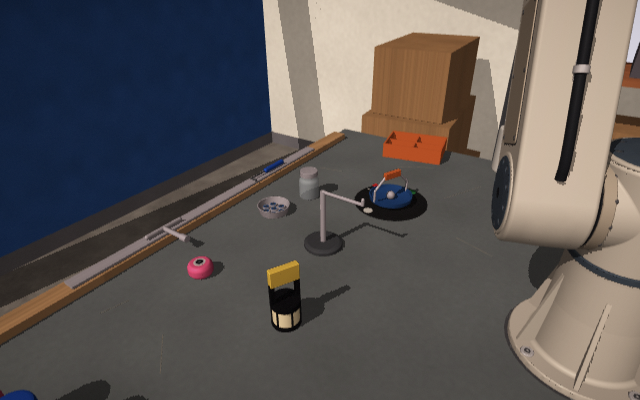

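View pics/top0.png

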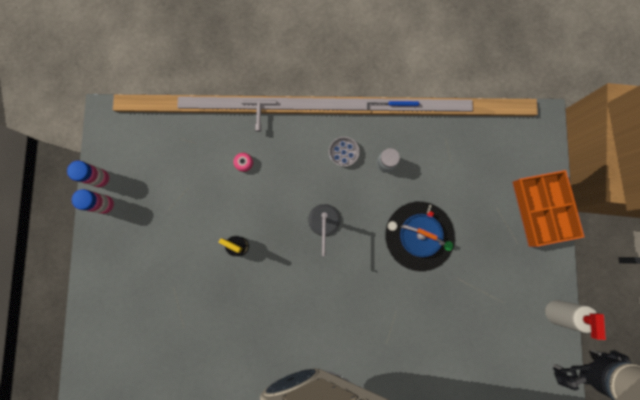

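View pics/wrist0.png

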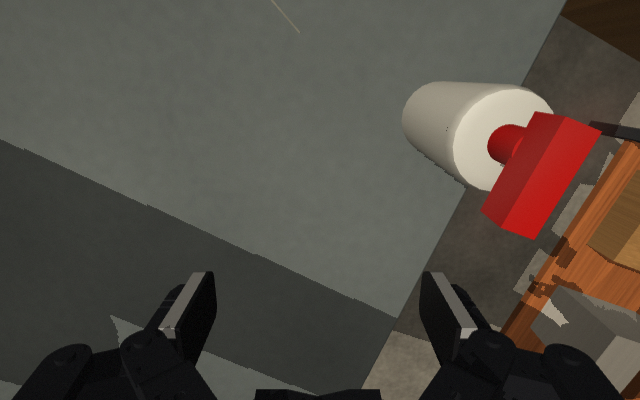

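```bash
cat > h.py <<'E'
from rig import r,cams
import cv2,numpy as np
from scipy.spatial.transform import Rotation as Ro
np.set_printoptions(precision=2,suppress=True)
def pose():
    s=r.sense();return np.array(s['eef_pos']),Ro.from_euler('xyz',s['tcp_rot']).as_matrix(),s
def cam(n,ps=None):
    i=cams.camera_info(n);K=np.array(i['intrinsics'])
    if n=='wrist':
        p,R,_=ps; H=np.array(i['hand_eye']); T=np.eye(4);T[:3,:3]=R;T[:3,3]=p
        V=np.linalg.inv(T@H)
    else: V=np.array(i['view'])
    return K,V,np.array(i.get('distortion',np.zeros(5)))
def ray(c,px):
    K,V,_=c; px=np.atleast_2d(px).astype(float)
    d=np.c_[(px[:,0]-K[0,2])/K[0,0],-(px[:,1]-K[1,2])/K[1,1],-np.ones(len(px))]
    return -V[:3,:3].T@V[:3,3],d@V[:3,:3]
def onplane(c,px,z):
    o,d=ray(c,px); return o+d*((z-o[2])/d[:,2])[:,None]
def tri(c1,p1,c2,p2):
    o1,d1=ray(c1,p1);o2,d2=ray(c2,p2);d1=d1[0]/np.linalg.norm(d1);d2=d2[0]/np.linalg.norm(d2)
    t=np.linalg.lstsq(np.c_[d1,-d2],o2-o1,rcond=None)[0]
    a=o1+t[0]*d1;b=o2+t[1]*d2; return (a+b)/2,np.linalg.norm(a-b)
def proj(c,P):
    K,V,_=c; P=np.atleast_2d(P)@V[:3,:3].T+V[:3,3]
    return np.c_[K[0,0]*P[:,0]/-P[:,2]+K[0,2],K[1,1]*-P[:,1]/-P[:,2]+K[1,2]]
def mask(im,h0,h1,s0=120,v0=60,s1=255,v1=255):
    hsv=cv2.cvtColor(im,cv2.COLOR_BGR2HSV)
    return cv2.inRange(hsv,(h0,s0,v0),(h1,s1,v1))
def blobs(m,amin=5):
    n,l,st,ce=cv2.connectedComponentsWithStats(m)
    return [(st[i,4],ce[i].round(1),st[i,:4],l==i) for i in range(1,n) if st[i,4]>=amin]
E
python3 - <<'E'
from h import *
for n in('top','side'):
    im=cv2.imread(f'pics/{n}0.png')
    for nm,a in dict(yellow=(20,32),orange=(5,16,150,100),green=(50,75,100,40),red=(174,180,150,80),red2=(0,4,150,80),blue=(100,120,130,60),pink=(165,173,120,80)).items():
        print(n,nm,[(b[0],b[1],b[2]) for b in blobs(mask(im,*a),4)])
for n,(x,y,w,h) in dict(top=(210,140,260,150),side=(160,130,280,200)).items():
    im=cv2.imread(f'pics/{n}0.png')[y:y+h,x:x+w];cv2.imwrite(f'pics/{n}0z.png',cv2.resize(im,None,fx=2.8,fy=2.8,interpolation=cv2.INTER_CUBIC))
E
```

```text
top yellow [(np.int32(170), array([230.2, 245.3]), array([219, 238,  23,  15], dtype=int32))]
top orange [(np.int32(3821), array([548., 209.]), array([513, 171,  71,  76], dtype=int32)), (np.int32(78), array([426.9, 233.9]), array([418, 229,  19,  11], dtype=int32))]
top green [(np.int32(76), array([448.1, 245.6]), array([444, 241,   9,  10], dtype=int32))]
top red [(np.int32(7), array([429.4, 214.6]), array([427, 214,   6,   2], dtype=int32))]
top red2 [(np.int32(17), array([430.9, 212.7]), array([428, 211,   6,   4], dtype=int32)), (np.int32(396), array([596.4, 325.6]), array([584, 314,  22,  26], dtype=int32))]
top blue [(np.int32(111), array([404. , 103.4]), array([389, 102,  30,   4], dtype=int32)), (np.int32(359), array([ 77.9, 170.6]), array([ 67, 161,  22,  20], dtype=int32)), (np.int32(363), array([ 82.8, 199.3]), array([ 72, 190,  22,  20], dtype=int32)), (np.int32(467), array([425.5, 223.6]), array([404, 214,  40,  26], dtype=int32)), (np.int32(681), array([417.6, 244.1]), array([400, 229,  41,  28], dtype=int32))]
top pink [(np.int32(184), array([243.3, 162.2]), array([23
[... 2688 characters left out ...]
 95. ]), array([10, 93,  2,  5], dtype=int32)), (np.int32(5), array([ 3.2, 95.2]), array([ 2, 94,  3,  3], dtype=int32)), (np.int32(9), array([ 10. , 117.6]), array([  8, 116,   5,   4], dtype=int32)), (np.int32(93), array([273.1, 165.2]), array([264, 159,  19,  13], dtype=int32)), (np.int32(561), array([392. , 196.2]), array([375, 184,  37,  24], dtype=int32)), (np.int32(5), array([373. , 187.8]), array([371, 187,   5,   3], dtype=int32)), (np.int32(25), array([371. , 195.8]), array([369, 191,   5,  11], dtype=int32)), (np.int32(252), array([ 18.3, 395.4]), array([  0, 390,  34,  10], dtype=int32))]
side pink [(np.int32(365), array([199.6, 268.8]), array([187, 257,  25,  22], dtype=int32))]
```

```bash
python3 - <<'E'
import cv2,json
print(1)
E
```

```text
1
```

View pics/top0z.png

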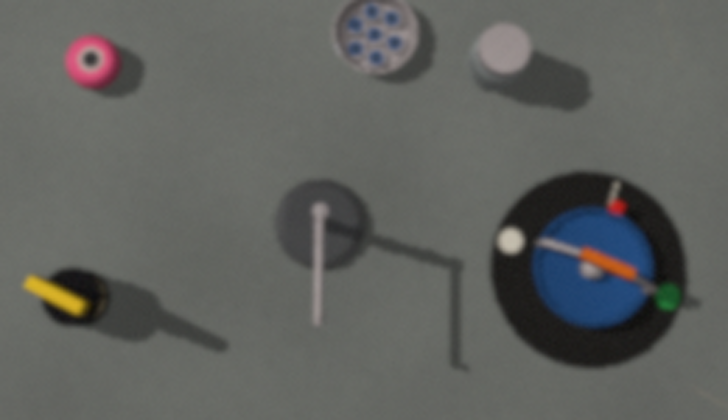

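View pics/side0z.png

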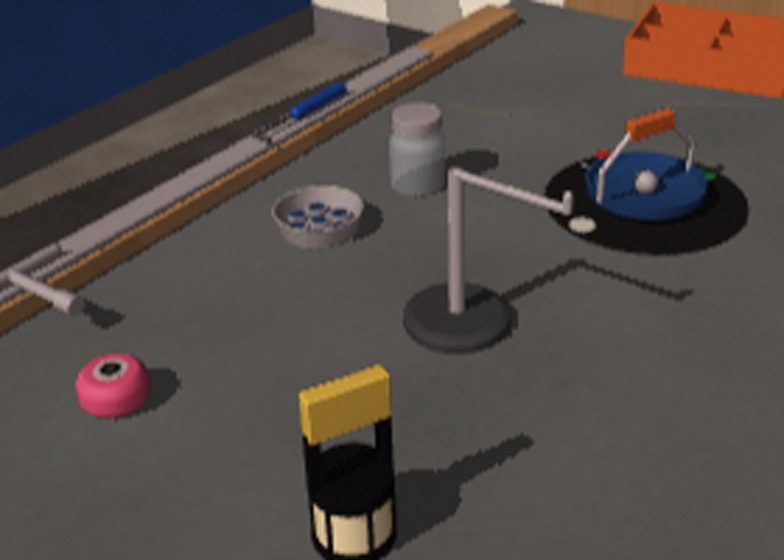

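```bash
python3 - <<'E'
from h import *
t=cam('top');s=cam('side')
T=lambda x,y:(210+x/2.8-.3,140+y/2.8-.3)
print('lantern grip tri',tri(t,(230.2,245.3),s,(282.8,274.1)))
im=cv2.imread('pics/top0.png')
def bar(m,z):
    b=max(blobs(m,20),key=lambda b:b[0]) if isinstance(m,np.ndarray) else m
    ys,xs=np.nonzero(b[3]); rc=cv2.minAreaRect(np.c_[xs,ys].astype(np.float32)); bx=cv2.boxPoints(rc)
    e=sorted([(np.linalg.norm(bx[i]-bx[i-1]),i) for i in range(4)])
    i,j=e[0][1],e[1][1]; A=(bx[i]+bx[i-1])/2;B=(bx[j]+bx[j-1])/2
    P=onplane(t,[A,B],z); d=P[0]-P[1]; return P.mean(0),np.linalg.norm(d),np.degrees(np.arctan2(d[1],d[0]))%180
print('lantern bar',bar(mask(im,20,32),125))
ob=[b for b in blobs(mask(im,5,16,150,100),20) if b[1][0]<500][0]
print('dish bar',bar(ob,92), tri(t,(426.9,233.9),s,(392,173.9)))
print('green',onplane(t,(448.1,245.6),3),onplane(s,(413.2,191.6),3))
print('white',onplane(t,T(511,240),3)); 
print('tab',onplane(t,(430.4,213.2),25),onplane(s,(374.9,184.4),25))
print('hook post/end',onplane(t,T(319,209),152),onplane(t,T(317,323),160),'foot',onplane(t,T(323,225),14))
S=lambda x,y:(160+x/2.8-.3,130+y/2.8-.3)
print('posttop tri',tri(t,T(319,210),s,S(455,173)),'tip',tri(t,T(317,322),s,S(568,195)))
g=cv2.cvtColor(im,cv2.COLOR_BGR2HSV)
m=cv2.inRange(g,(0,0,0),(180,255,45));m[:, :370]=0;m[:,470:]=0
b=max(blobs(m),key=lambda b:b[0]);ys,xs=np.nonzero(b[3]); (c,rad)=cv2.minEnclosingCircle(np.c_[xs,ys].astype(np.float32));print('mat',c,rad,onplane(t,c,3))
E
```

```text
lantern grip tri (array([478.68, 251.95, 119.96]), np.float64(0.5623357118555676))
lantern bar (array([478.89, 252.11, 125.  ]), np.float64(64.48907422372957), np.float64(64.54393859791524))
dish bar (array([ 515.81, -287.07,   92.  ]), np.float64(53.97364100804376), np.float64(67.17629152835971)) (array([ 516.73, -287.08,   91.04]), np.float64(0.6076999320521913))
green [[ 487.   -370.51    3.  ]] [[ 482.96 -378.11    3.  ]]
white [[ 545.2  -205.11    3.  ]]
tab [[ 580.93 -314.7    25.  ]] [[ 582.89 -318.7    25.  ]]
hook post/end [[562.1    0.13 152.  ]] [[455.06   0.83 160.  ]] foot [[558.19  -4.07  14.  ]]
posttop tri (array([561.07,   0.08, 152.12]), np.float64(0.17676404832329193)) tip (array([455.75,   0.71, 164.49]), np.float64(0.5236557275938685))
mat (419.7485656738281, 236.16473388671875) 34.67127227783203 [[ 514.04 -286.85    3.  ]]
```

```bash
python3 -m crank '[[0,-6.3,0,0,0,3.5,1],[0,-6.3,0,0,0,3.5,1],[0,-6.3,0,0,0,3.5,1],[0,-6.3,0,0,0,3.5,1],[0,-6.3,0,0,0,3.5,1],[0,-6.3,0,0,0,3.5,1],[0,-6.3,0,0,0,3.5,1],[0,0,0,0,0,4,1],[0,0,0,0,0,4,1],[0,0,0,0,0,4,1]]' 40
cat > st.py <<'E'
from h import *
import sys
p,R,s=pose()
print('t',round(s['clock'],2),'p',p,'rpy',np.degrees(s['tcp_rot']),'F',np.array(s['contact_force']),'open',round(s['opening'],3))
if len(sys.argv)>3:
    d=np.array([float(a) for a in sys.argv[1:4]])-p; print('shift tool cm',R.T@d/10, 'world',d)
if len(sys.argv)>4:
    yaw=float(sys.argv[4]); Rt=Ro.from_euler('xyz',[-90,0,yaw],degrees=True).as_matrix()
    print('rotvec tool deg',np.degrees(Ro.from_matrix(R.T@Rt).as_rotvec()))
E
python3 st.py 478.8 252 230 -25.5
```

```text
clock: 0.98
eef_pos: [454.6, -318.7, 238.3]
tcp_rot: [-1.571, 0.003, -0.416]
contact_force: [-0.2, -0.2, 0.1]
opening: 1.0
t 0.98 p [ 454.64 -318.7   238.28] rpy [-90.04   0.15 -23.85] F [-0.16 -0.17  0.06] open 1.0
shift tool cm [-20.86   0.85  53.18] world [ 24.16 570.7   -8.28]
rotvec tool deg [ 0.04  1.65 -0.15]
```

```bash
python3 -m crank '[[0,1.6,0,-1.46,0,3.75,1],[0,0,0,-1.46,0,3.75,1],[0,0,0,-1.46,0,3.75,1],[0,0,0,-1.46,0,3.75,1],[0,0,0,-1.46,0,3.75,1],[0,0,0,-1.46,0,3.75,1],[0,0,0,-1.46,0,3.75,1],[0,0,0,-1.46,0,3.75,1],[0,0,0,-1.46,0,3.75,1],[0,0,0,-1.46,0,3.75,1]]' 
python3 st.py 478.8 252 230 -25.5
```

```text
clock: 1.82
eef_pos: [482.2, 97.2, 237.9]
tcp_rot: [-1.571, 0.001, -0.446]
contact_force: [0.7, -0.5, 0.1]
opening: 0.999
t 1.82 p [482.18  97.16 237.92] rpy [-89.99   0.05 -25.57] F [ 0.67 -0.47  0.09] open 0.999
shift tool cm [-6.99  0.8  13.82] world [ -3.38 154.84  -7.92]
rotvec tool deg [-0.01 -0.07 -0.05]
```

```bash
python3 -m crank '[[0,0,0,-1.75,0.2,3.45,1],[0,0,0,-1.75,0.2,3.45,1],[0,0,0,-1.75,0.2,3.45,1],[0,0,0,-1.75,0.2,3.45,1],[0,0,0,0,0,0,1],[0,0,0,0,0,0,1],[0,0,0,0,0,0,1],[0,0,0,0,0,0,1],[0,0,0,0,0,0,1],[0,0,0,0,0,0,1]]' 
python3 - <<'E'
from h import *
p=pose(); im=cams.grab_frame('wrist'); cv2.imwrite('pics/w1.png',im); c=cam('wrist',p)
print(p[0],np.degrees(p[2]['tcp_rot']))
for b in blobs(mask(im,20,32,120,60),100):
    ys,xs=np.nonzero(b[3]); print(b[:3],cv2.boxPoints(cv2.minAreaRect(np.c_[xs,ys].astype(np.float32))))
print('pred corners',proj(c,[[478.8,252,136],[478.8,252,118]]))
E
```

```text
clock: 2.65
eef_pos: [475.9, 265.4, 228.9]
tcp_rot: [-1.57, 0.001, -0.44]
contact_force: [-0.4, -0.5, 0.7]
opening: 0.996
[475.91 265.4  228.93] [-89.95   0.06 -25.22]
(np.int32(1952), array([331.7, 217.6]), array([321, 171,  23,  94], dtype=int32)) [[319.98 263.9 ]
 [322.25 170.59]
 [343.78 171.12]
 [341.5  264.43]]
pred corners [[330.35 224.55]
 [329.53 214.8 ]]
```

View pics/w1.png

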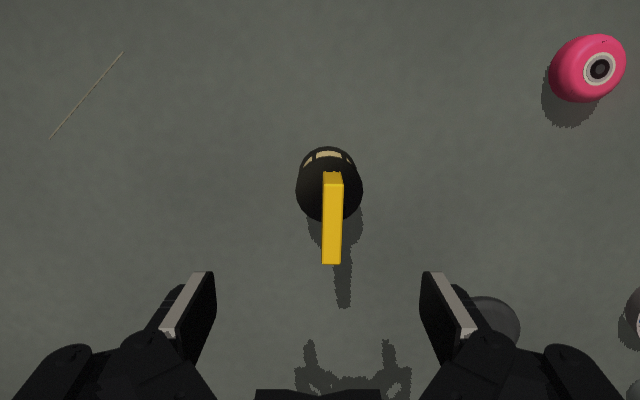

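```bash
python3 - <<'E'
from h import *
im=cv2.imread('pics/w1.png'); p=pose(); c=cam('wrist',p); print(p[0])
m=max(blobs(mask(im,20,32,120,60),100),key=lambda b:b[0])[3]
v=cv2.cvtColor(im,cv2.COLOR_BGR2HSV)[:,:,2]
for y in (173,177,181,183,185,187,190,200,220,240,258,262,264):
    xs=np.nonzero(m[y])[0]; print(y,xs.min(),xs.max(),v[y,xs].mean().round())
a=[(np.nonzero(m[y])[0].mean()+.0,y) for y in (190,258)]
P=onplane(c,a,136); d=P[0]-P[1]; print(P,np.degrees(np.arctan2(d[1],d[0])))
P=onplane(c,[(333,183.5),(331,264.5)],136);print(P.mean(0),np.linalg.norm(P[0]-P[1]))
E
python3 st.py 479 252 240 -25.5
```

```text
[475.97 265.28 228.98]
173 323 340 162.0
177 323 341 164.0
181 322 342 161.0
183 322 343 165.0
185 322 343 202.0
187 322 343 196.0
190 322 343 195.0
200 322 343 194.0
220 322 342 198.0
240 321 341 195.0
258 321 340 198.0
262 322 340 201.0
264 324 339 113.0
[[490.3  273.6  136.  ]
 [468.42 228.68 136.  ]] 64.02569960041053
[479.52 250.68 136.  ] 59.53970031598771
t 2.7 p [475.97 265.28 228.98] rpy [-89.95   0.05 -25.23] F [ 0.01 -0.35 -0.16] open 1.005
shift tool cm [ 0.84 -1.1  -1.07] world [  3.03 -13.28  11.02]
rotvec tool deg [-0.05  0.27 -0.05]
```

```bash
python3 st.py 479.5 251 118 -26
```

```text
t 2.7 p [475.97 265.28 228.98] rpy [-89.95   0.05 -25.23] F [ 0.01 -0.35 -0.16] open 1.005
shift tool cm [ 0.94 11.1  -1.15] world [   3.53  -14.28 -110.98]
rotvec tool deg [-0.05  0.77 -0.06]
```

```bash
python3 -m crank '[[0,0.8,0,0.47,0,-0.57,1],[0,0,0,0.47,0,-0.58,1],[0,0,0,0,2,0,1],[0,0,0,0,2.5,0,1],[0,0,0,0,2.5,0,1],[0,0,0,0,2,0,1],[0,0,0,0,1.2,0,1],[0,0,0,0,0.6,0,1],[0,0,0,0,0.2,0,1],[0,0,0,0,0,0,1]]'; python3 st.py 479.5 251 118 -26
```

```text
clock: 3.53
eef_pos: [484.2, 241.4, 117.8]
tcp_rot: [-1.566, -0.004, -0.465]
contact_force: [0.0, -0.9, -0.4]
opening: 1.003
t 3.53 p [484.15 241.38 117.81] rpy [-89.73  -0.22 -26.66] F [ 0.01 -0.87 -0.36] open 1.003
shift tool cm [-0.85 -0.02  0.65] world [-4.65  9.62  0.19]
rotvec tool deg [-0.27 -0.66  0.22]
```

```bash
python3 -m crank '[[-0.2,-0.4,0.2,-0.4,0,0.3,1],[0,0,0,0,0,0,1],[0,0,0,-0.2,0,0.2,1],[0,0,0,0,0,0,1],[0,0,0,0,0,0,1],[0,0,0,0,0,0,1],[0,0,0,0,0,0,1],[0,0,0,0,0,0,1],[0,0,0,0,0,0,1],[0,0,0,0,0,0,1]]'; python3 st.py 479.5 251 118 -26
```

```text
clock: 4.37
eef_pos: [483.2, 250.4, 122.3]
tcp_rot: [-1.564, -0.004, -0.457]
contact_force: [0.4, 1.2, 1.4]
opening: 0.996
t 4.37 p [483.16 250.39 122.28] rpy [-89.62  -0.24 -26.2 ] F [0.39 1.21 1.41] open 0.996
shift tool cm [-0.36  0.43 -0.11] world [-3.66  0.61 -4.28]
rotvec tool deg [-0.38 -0.2   0.24]
```

```bash
python3 -m crank '[[-0.3,-0.2,0.2,-0.3,0.4,-0.1,0.6],[0,0,0,0,0,0,0.3],[0,0,0,0,0,0,0],[0,0,0,0,0,0,-1],[0,0,0,0,0,0,-1],[0,0,0,0,0,0,-1],[0,0,0,0,0,0,-1],[0,0,0,0,0,0,-1],[0,0,0,0,0,0,-1],[0,0,0,0,0,0,-1]]' 40; python3 st.py 479.5 251 118 -26
```

```text
clock: 5.2
eef_pos: [479.6, 250.7, 117.5]
tcp_rot: [-1.571, -0.0, -0.454]
contact_force: [1.0, 0.3, -0.5]
opening: 0.158
t 5.2 p [479.64 250.66 117.46] rpy [-89.99  -0.   -25.99] F [ 1.03  0.28 -0.54] open 0.158
shift tool cm [-0.03 -0.05  0.02] world [-0.14  0.34  0.54]
rotvec tool deg [-0.01  0.01  0.  ]
```

```bash
python3 -m crank '[[0,0,0,0,-0.5,0,-1],[0,0,0,0,-1.5,0,-1],[0,0,0,0,-2,0,-1],[0,0,0,0,-2,0,-1],[0,-5.2,0,0,-1.2,0,-1],[0,-5.2,0,0,-0.4,0,-1],[0,-5.2,0,0,0,0,-1],[0,-5.2,0,-1,0,0,-1],[0,-5.2,0,-2,0,-2,-1],[0,0,0,-2,0,-2,-1]]'; python3 st.py 375 0.5 193.5 0
```

```text
clock: 6.03
eef_pos: [429.1, 214.9, 198.8]
tcp_rot: [-1.57, -0.0, 0.023]
contact_force: [-1.5, 0.1, -2.3]
opening: 0.156
t 6.03 p [429.12 214.88 198.77] rpy [-89.96  -0.01   1.33] F [-1.51  0.06 -2.35] open 0.156
shift tool cm [ -5.91   0.51 -21.31] world [ -54.12 -214.38   -5.27]
rotvec tool deg [-0.04  1.33  0.01]
```

```bash
python3 -m crank '[[0,1.3,0,-1.2,0.4,-2.5,-1],[0,0,0,-1.2,0,-3.5,-1],[0,0,0,-1.2,0,-3.5,-1],[0,0,0,-1,0,-3.5,-1],[0,0,0,-0.5,0,-3.5,-1],[0,0,0,0,0,-2.5,-1],[0,0,0,0,0,-0.8,-1],[0,0,0,0,0,0,-1],[0,0,0,0,0,0,-1],[0,0,0,0,0,0,-1]]'; python3 st.py 375 0.5 193.5 0
python3 - <<'E'
from h import *
p=pose()
for n in('top','side','wrist'):
    im=cams.grab_frame(n);cv2.imwrite(f'pics/{n}2.png',im)
for n,(x,y,w,h) in dict(top=(250,180,150,130),side=(250,140,180,140)).items():
    im=cv2.imread(f'pics/{n}2.png')[y:y+h,x:x+w];cv2.imwrite(f'pics/{n}2z.png',cv2.resize(im,None,fx=4,fy=4,interpolation=cv2.INTER_CUBIC))
E
```

```text
clock: 6.87
eef_pos: [369.2, 7.2, 196.0]
tcp_rot: [-1.571, 0.001, 0.002]
contact_force: [-0.5, -0.0, -2.6]
opening: 0.154
t 6.87 p [369.16   7.2  196.04] rpy [-90.     0.06   0.14] F [-0.49 -0.03 -2.55] open 0.154
shift tool cm [ 0.58  0.25 -0.67] world [ 5.84 -6.7  -2.54]
rotvec tool deg [-0.    0.14 -0.06]
```

View pics/side2z.png

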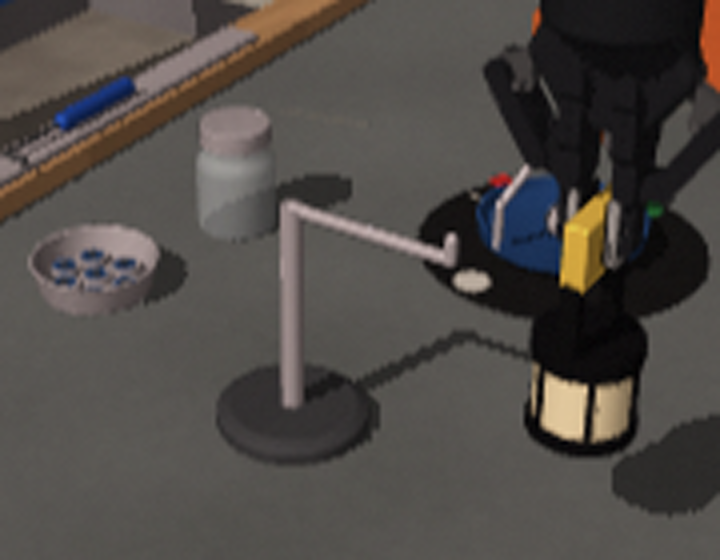

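View pics/wrist2.png

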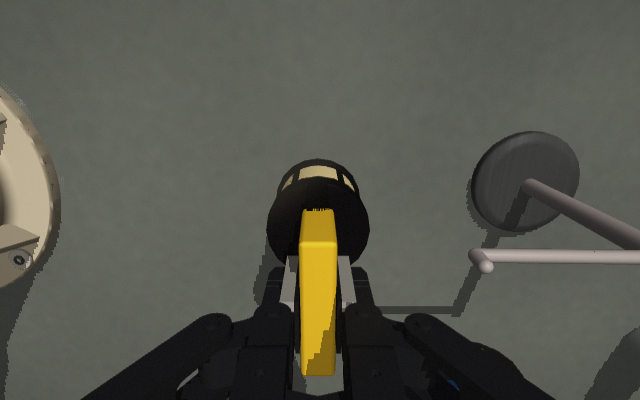

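View pics/top2z.png

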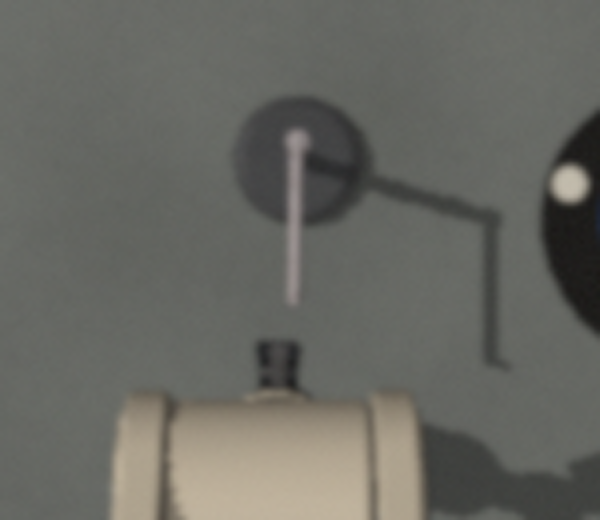

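```bash
python3 - <<'E'
from h import *
p=pose();c=cam('wrist',p);print(p[0])
print(onplane(c,[(485,265)],166), onplane(c,[(500,257),(638,257.5)],150),onplane(c,[(483,258)],150))
print('grip top',onplane(c,[(318,244),(318,376)],p[0][2]+18.5),'grip under-edge far',onplane(c,[(317,209)],p[0][2]-17.5))
E
```

```text
[369.28   7.66 195.92]
[[454.17   1.94 166.  ]] [[470.12  -1.99 150.  ]
 [546.51  -1.83 150.  ]] [[460.82  -2.67 150.  ]]
grip top [[369.14  37.03 214.42]
 [369.5  -21.66 214.42]] grip under-edge far [[368.71  36.49 178.42]]
```

```bash
python3 -m crank '[[0,0.1,0,0,0.2,-0.5,-1],[0,0,0,0,0,-0.2,-1],[0,0,0,1,0,0,-1],[0,0,0,1.5,0,0,-1],[0,0,0,1.5,0,0,-1],[0,0,0,0.5,0,0,-1],[0,0,0,0,0,0,-1],[0,0,0,0,0,0,-1],[0,0,0,0,0,0,-1],[0,0,0,0,0,0,-1]]'; python3 st.py 496 0 193.5 0
```

```text
clock: 7.85
eef_pos: [417.6, 2.5, 192.5]
tcp_rot: [-1.57, 0.003, 0.007]
contact_force: [-0.5, 0.4, -3.2]
opening: 0.148
t 7.85 p [417.59   2.49 192.47] rpy [-89.98   0.19   0.4 ] F [-0.5   0.36 -3.17] open 0.148
shift tool cm [ 7.84 -0.13 -0.3 ] world [78.41 -2.49  1.03]
rotvec tool deg [-0.02  0.4  -0.19]
```

```bash
python3 -m crank '[[0,0.4,-0.2,0.5,-0.1,-0.3,-1],[0,0,0,1.3,0,0,-1],[0,0,0,1.5,0,0,-1],[0,0,0,1.5,0,0,-1],[0,0,0,1.2,0,0,-1],[0,0,0,0.6,0,0,-1],[0,0,0,0.2,0,0,-1],[0,0,0,0,0,0,-1],[0,0,0,0,0,0,-1],[0,0,0,0,0,0,-1]]'; python3 st.py 496 0 175 0
```

```text
clock: 8.68
eef_pos: [490.7, -1.5, 193.7]
tcp_rot: [-1.571, -0.002, -0.002]
contact_force: [0.8, 0.7, -2.3]
opening: 0.156
t 8.68 p [490.75  -1.49 193.73] rpy [-89.98  -0.1   -0.12] F [ 0.8   0.72 -2.33] open 0.156
shift tool cm [0.52 1.87 0.15] world [  5.25   1.49 -18.73]
rotvec tool deg [-0.02 -0.12  0.1 ]
```

```bash
python3 -m crank '[[0,0,0,0.4,0.2,0.1,-1],[0,0,0,0,0.5,0,-1],[0,0,0,0,0.6,0,-1],[0,0,0,0,0.4,0,-1],[0,0,0,0,0.1,0,-1],[0,0,0,0,0,0,-1],[0,0,0,0,0,0,-1],[0,0,0,0,0,0,-1],[0,0,0,0,0,0,-1],[0,0,0,0,0,0,-1]]'; python3 st.py 496 0 171.5 0
python3 - <<'E'
from h import *
for n in('side','wrist'):
    im=cams.grab_frame(n);cv2.imwrite(f'pics/{n}3.png',im)
for n,(x,y,w,h) in dict(side=(250,130,180,140)).items():
    im=cv2.imread(f'pics/{n}3.png')[y:y+h,x:x+w];cv2.imwrite(f'pics/{n}3z.png',cv2.resize(im,None,fx=4,fy=4,interpolation=cv2.INTER_CUBIC))
E
```

```text
clock: 9.52
eef_pos: [492.9, -0.3, 173.4]
tcp_rot: [-1.57, 0.0, -0.002]
contact_force: [1.0, -0.3, -2.5]
opening: 0.156
t 9.52 p [492.91  -0.3  173.41] rpy [-89.98   0.01  -0.11] F [ 0.95 -0.28 -2.5 ] open 0.156
shift tool cm [0.31 0.19 0.03] world [ 3.09  0.3  -1.91]
rotvec tool deg [-0.02 -0.11 -0.01]
```

View pics/side3z.png

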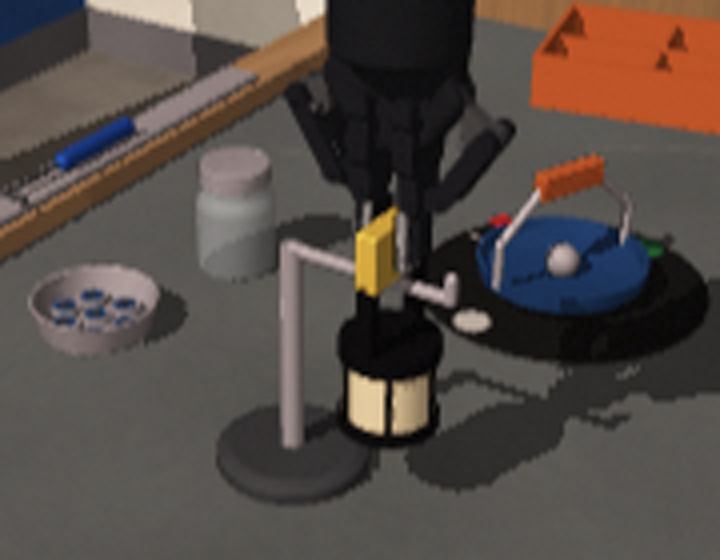

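View pics/wrist3.png

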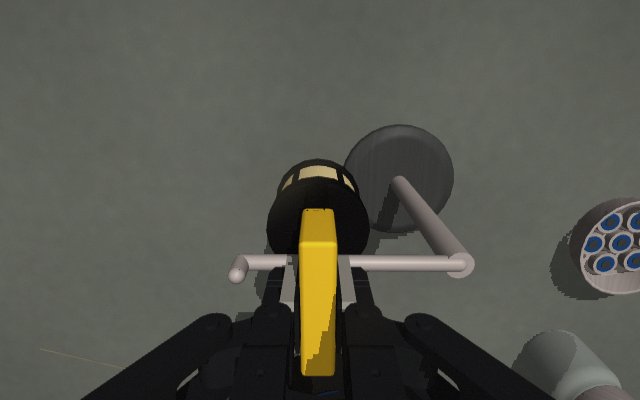

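```bash
python3 - <<'E'
from h import *
p=pose();c=cam('wrist',p)
print(onplane(c,[(463,264),(380,263),(260,263)],150),onplane(c,[(235,275)],166))
E
python3 -m crank '[[0,0,0,0.2,0.1,0,-1],[0,0,0,0,0,0,-1],[0,0,0,0,0.1,0,-1],[0,0,0,0,0,0,-1],[0,0,0,0,0,0,-1],[0,0,0,0,0,0,-1],[0,0,0,0,0,0,-1],[0,0,0,0,0,0,-1],[0,0,0,0,0,0,-1],[0,0,0,0,0,0,-1]]'; python3 st.py 496 0 171.5 0
```

```text
[[563.65  -2.36 150.  ]
 [523.18  -1.79 150.  ]
 [464.79  -1.76 150.  ]] [[456.3    1.18 166.  ]]
clock: 10.45
eef_pos: [495.4, -0.3, 171.5]
tcp_rot: [-1.571, -0.001, -0.002]
contact_force: [-0.3, -0.6, -2.1]
opening: 0.155
t 10.45 p [495.43  -0.32 171.55] rpy [-89.98  -0.04  -0.11] F [-0.3  -0.59 -2.13] open 0.155
shift tool cm [0.06 0.   0.03] world [ 0.57  0.32 -0.05]
rotvec tool deg [-0.02 -0.11  0.04]
```

```bash
python3 -m crank '[[0,0,0,0,0.1,0,-1],[0,0,0,0,0,0,-1],[0,0,0,0,0.05,0,-1],[0,0,0,0,0,0,-1],[0,0,0,0,0,0,-1],[0,0,0,0,0,0,-1],[0,0,0,0,0,0,-1],[0,0,0,0,0,0,-1],[0,0,0,0,0,0,-1],[0,0,0,0,0,0,-1]]'; python3 st.py 496 0 171.5 0
```

```text
clock: 11.28
eef_pos: [495.6, -0.3, 171.3]
tcp_rot: [-1.571, -0.001, -0.002]
contact_force: [-0.3, 0.0, 2.1]
opening: 0.157
t 11.28 p [495.6   -0.32 171.3 ] rpy [-89.98  -0.07  -0.11] F [-0.33  0.05  2.1 ] open 0.157
shift tool cm [ 0.04 -0.02  0.03] world [0.4  0.32 0.2 ]
rotvec tool deg [-0.02 -0.11  0.07]
```

```bash
python3 -m crank '[[0,0,0,0,0,0,-0.6],[0,0,0,0,0,0,-0.5],[0,0,0,0,0,0,-0.4],[0,0,0,0,0,0,-0.3],[0,0,0,0,0,0,-0.25],[0,0,0,0,0,0,-0.25],[0,0,0,0,0,0,-0.25],[0,0,0,0,0,0,-0.25],[0,0,0,0,0,0,-0.25],[0,0,0,0,0,0,-0.25]]'; python3 st.py 496 0 240 0
python3 - <<'E'
from h import *
for n in('side','wrist'):
    im=cams.grab_frame(n);cv2.imwrite(f'pics/{n}4.png',im)
for n,(x,y,w,h) in dict(side=(250,130,180,140)).items():
    im=cv2.imread(f'pics/{n}4.png')[y:y+h,x:x+w];cv2.imwrite(f'pics/{n}4z.png',cv2.resize(im,None,fx=4,fy=4,interpolation=cv2.INTER_CUBIC))
E
```

```text
clock: 12.12
eef_pos: [496.5, -0.3, 171.3]
tcp_rot: [-1.571, -0.003, -0.002]
contact_force: [-0.1, -0.6, 0.0]
opening: 0.375
t 12.12 p [496.54  -0.32 171.32] rpy [-89.98  -0.18  -0.11] F [-0.11 -0.58  0.04] open 0.375
shift tool cm [-0.03 -6.87  0.03] world [-0.54  0.32 68.68]
rotvec tool deg [-0.02 -0.11  0.18]
```

View pics/side4z.png

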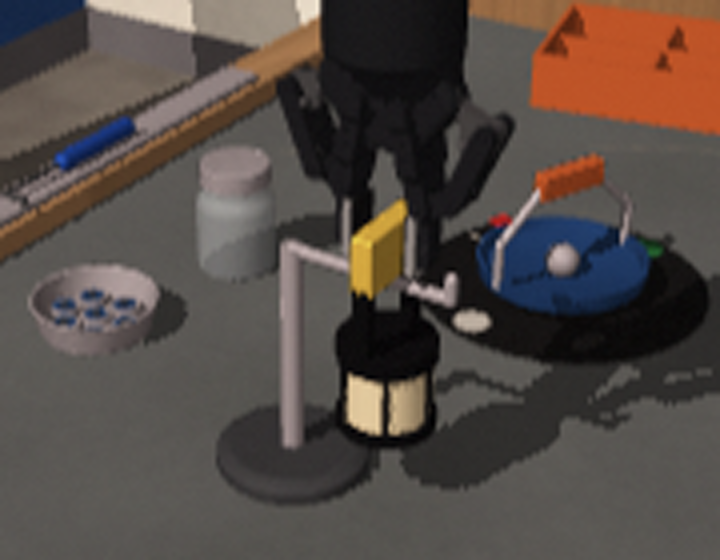

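View pics/wrist4.png

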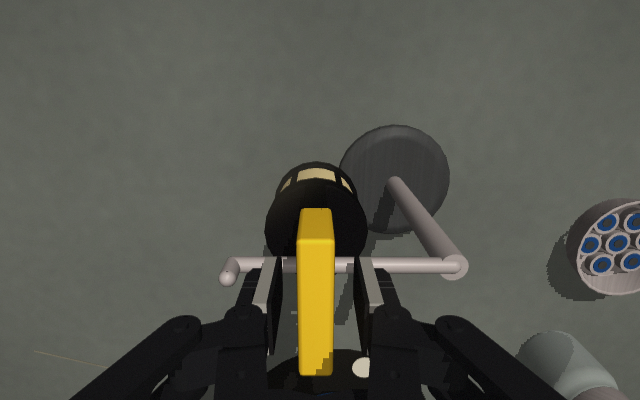

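```bash
python3 -m crank '[[0,0,0,0,-0.3,0,-0.25],[0,0,0,0,-1,0,-0.25],[0,0,0,0,-1.5,0,-0.25],[0,0,0,0,-2,0,-0.25],[0,0,0,0,-2,0,-0.25],[0,0,0,0,-1,0,0],[0,0,0,0,0,-2,0.5],[0,0,0,0,0,-3,1],[0,0,0,0,0,-3.5,1],[0,0,0,0,0,-3.5,1]]'; python3 st.py 516 -287 230 -22.8
```

```text
clock: 13.05
eef_pos: [497.0, -118.8, 260.8]
tcp_rot: [-1.569, -0.008, 0.006]
contact_force: [0.2, -0.1, 0.3]
opening: 0.999
t 13.05 p [ 497.02 -118.84  260.84] rpy [-89.92  -0.45   0.34] F [ 0.21 -0.06  0.32] open 0.999
shift tool cm [  1.77   3.08 -16.83] world [  18.98 -168.16  -30.84]
rotvec tool deg [-0.17 23.14  0.43]
```

```bash
python3 -m crank '[[0,0,0.4,0.3,0,-3.5,1],[0,0,0,0.3,0,-3.5,1],[0,0,0,0.3,0,-3.3,1],[0,4.6,0,0.2,0.3,-2,1],[0,4.6,0,0,0.3,-0.5,1],[0,4.6,0,0,0.5,0,1],[0,4.6,0,0,0.5,0,1],[0,3,0,0,0,0,1],[0,0,0,0,0,0,1],[0,0,0,0,0,0,1]]'; python3 - <<'E'
from h import *
p=pose(); im=cams.grab_frame('wrist'); cv2.imwrite('pics/w5.png',im); cv2.imwrite('pics/s5.png',cams.grab_frame('side')); c=cam('wrist',p)
print(p[0],np.degrees(p[2]['tcp_rot']))
for nm,a,z in (('orange',(5,16,150,100),96),('green',(50,75,100,40),3),('red',(0,4,150,80),25),('red2',(174,180,150,80),25)):
  for b in blobs(mask(im,*a),40): print(nm,b[:3],onplane(c,b[1],z))
E
python3 st.py 516 -287 230 -22.8
```

```text
clock: 13.88
eef_pos: [508.4, -262.7, 254.5]
tcp_rot: [-1.572, -0.01, -0.391]
contact_force: [-0.7, -0.2, -0.8]
opening: 1.0
[ 508.44 -262.69  254.54] [-90.05  -0.58 -22.38]
orange (np.int32(888), array([336.4, 201. ]), array([329, 168,  16,  66], dtype=int32)) [[ 518.08 -285.36   96.  ]]
orange (np.int32(742), array([529.1, 338.7]), array([507, 323,  43,  31], dtype=int32)) [[ 642.46 -494.06   96.  ]]
orange (np.int32(507), array([415.7, 387.8]), array([398, 370,  40,  30], dtype=int32)) [[ 519.47 -510.64   96.  ]]
orange (np.int32(93), array([632.6, 396.4]), array([623, 392,  17,   8], dtype=int32)) [[ 730.06 -612.67   96.  ]]
green (np.int32(297), array([334.7, 249.3]), array([323, 239,  23,  20], dtype=int32)) [[ 487.41 -373.84    3.  ]]
red (np.int32(175), array([397.8, 181.4]), array([391, 175,  14,  14], dtype=int32)) [[ 580.27 -314.66   25.  ]]
t 13.98 p [ 508.64 -262.59  254.62] rpy [-90.05  -0.6  -22.36] F [ 0.16  0.87 -0.51] open 0.999
shift tool cm [ 1.58  2.48 -1.98] world [  7.36 -24.41 -24.62]
rotvec tool deg [0.04 0.44 0.6 ]
```

View pics/w5.png

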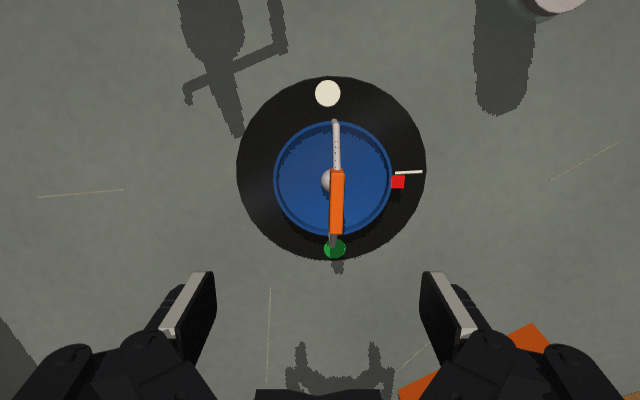

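View pics/s5.png

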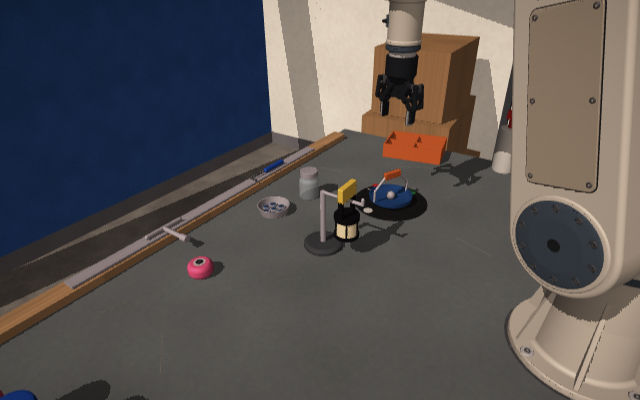

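```bash
python3 - <<'E'
from h import *
im=cv2.imread('pics/w5.png'); p=pose(); c=cam('wrist',p); print(p[0])
bs=blobs(mask(im,5,16,150,100),40); m=[b for b in bs if b[1][1]<260][0][3]
v=cv2.cvtColor(im,cv2.COLOR_BGR2HSV)[:,:,2]
for y in range(168,234,6):
    xs=np.nonzero(m[y])[0]; 
    if len(xs): print(y,xs.min(),xs.max(),v[y,xs].mean().round())
a=[(np.nonzero(m[y])[0].mean(),y) for y in (182,225)]
P=onplane(c,a,99); d=P[0]-P[1]; print(P,'bar dir',np.degrees(np.arctan2(d[1],d[0])))
w=onplane(c,(327.5,93),3)[0];g=onplane(c,(334.7,249.3),3)[0]; print('white',w,'green',g,'mid',(w+g)/2,'dist',np.linalg.norm(w-g),'dir green',np.degrees(np.arctan2(*(g-w)[1::-1])))
# line mark
print('line dir',[np.degrees(np.arctan2(*(q-(w+g)/2)[1::-1])) for q in onplane(c,[(409,172.5)],3)])
b=[(b[0],b[1]) for b in blobs(mask(im,100,120,130,40),400)];print(b)
mm=(mask(im,100,125,100,30)); B=max(blobs(mm),key=lambda b:b[0]); 
E
```

```text
[ 508.64 -262.59  254.62]
168 331 341 160.0
174 331 344 224.0
180 331 344 209.0
186 330 343 209.0
192 330 343 210.0
198 330 343 212.0
204 330 343 211.0
210 330 342 216.0
216 330 342 217.0
222 329 342 208.0
228 329 342 206.0
[[ 525.5  -268.99   99.  ]
 [ 509.83 -304.53   99.  ]] bar dir 66.21382941972288
white [ 545.76 -205.38    3.  ] green [ 487.75 -373.83    3.  ] mid [ 516.76 -289.61    3.  ] dist 178.16504179646682 dir green -109.00186755579695
line dir [np.float64(-19.078870518777205)]
[(np.int32(4987), array([305.1, 177.2])), (np.int32(4278), array([362.8, 176.4]))]
```

```bash
python3 st.py 517.2 -287 140 -23.6
```

```text
t 13.98 p [ 508.64 -262.59  254.62] rpy [-90.05  -0.6  -22.36] F [ 0.16  0.87 -0.51] open 0.999
shift tool cm [ 1.6  11.48 -1.92] world [   8.56  -24.41 -114.62]
rotvec tool deg [0.04 1.24 0.6 ]
```

```bash
python3 -m crank '[[0,1.2,0.5,0.5,1,-0.6,1],[0,0,0,0.5,2,-0.6,1],[0,0,0,0.5,2.5,-0.6,1],[0,0,0,0,2.5,0,1],[0,0,0,0,1.5,0,1],[0,0,0,0,0.5,0,1],[0,0,0,0,0,0,1],[0,0,0,0,0,0,1],[0,0,0,0,0,0,1],[0,0,0,0,0,0,1]]'; python3 st.py 517.2 -287 140 -23.6;  python3 - <<'E'
from h import *
p=pose(); im=cams.grab_frame('wrist'); cv2.imwrite('pics/w6.png',im); c=cam('wrist',p)
bs=blobs(mask(im,5,16,150,100),40); m=min(bs,key=lambda b:abs(b[1][0]-320))[3]
v=cv2.cvtColor(im,cv2.COLOR_BGR2HSV)[:,:,2]
ys=np.nonzero(m)[0]; print(ys.min(),ys.max())
for y in range(ys.min(),ys.max()+1,8):
    xs=np.nonzero(m[y])[0]; print(y,xs.min(),xs.max(),v[y,xs].mean().round())
E
```

```text
clock: 14.82
eef_pos: [519.3, -289.1, 151.5]
tcp_rot: [-1.573, -0.005, -0.409]
contact_force: [0.1, 0.5, 0.3]
opening: 1.002
t 14.82 p [ 519.28 -289.13  151.54] rpy [-90.1   -0.3  -23.41] F [0.06 0.48 0.29] open 1.002
shift tool cm [-0.28  1.15  0.12] world [ -2.08   2.13 -11.54]
rotvec tool deg [0.1  0.18 0.3 ]
177 275
177 319 319 151.0
185 303 323 207.0
193 302 323 226.0
201 302 323 227.0
209 302 323 225.0
217 303 323 231.0
225 303 323 230.0
233 303 323 229.0
241 303 323 228.0
249 303 323 227.0
257 303 322 229.0
265 303 322 228.0
273 304 322 234.0
```

View pics/w6.png

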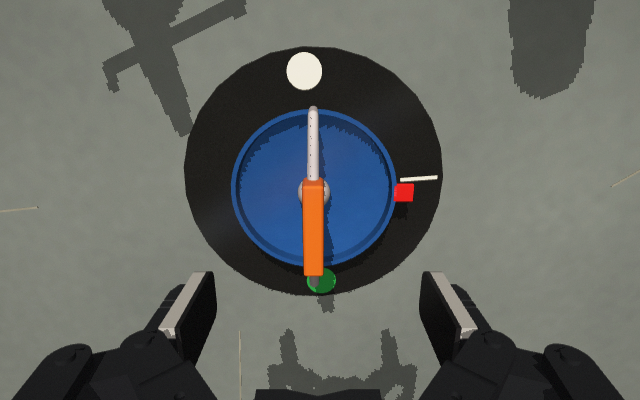

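```bash
python3 - <<'E'
from h import *
p=pose();c=cam('wrist',p); print(p[0],np.degrees(p[2]['tcp_rot']))
P=onplane(c,[(312.5,190),(312.8,270)],99);d=P[0]-P[1];print(P,np.degrees(np.arctan2(d[1],d[0])))
P=onplane(c,[(313,181),(313,275.5)],99);print(P.mean(0),np.linalg.norm(P[1]-P[0]))
g,w,t=onplane(c,[(321.5,280)],3)[0],onplane(c,[(304.5,71)],3)[0],onplane(c,[(404,192.5)],25)[0]
print(g,w,np.degrees(np.arctan2(*(g-w)[1::-1])),(g+w)/2,t)
E
python3 st.py 517 -286.5 140 -23.6
```

```text
[ 519.44 -289.2   151.78] [-90.1   -0.33 -23.42]
[[ 527.36 -264.04   99.  ]
 [ 507.94 -308.95   99.  ]] 66.61215750651
[ 518.1  -285.94   99.  ] 57.63074780958452
[ 488.03 -372.59    3.  ] [ 545.78 -205.58    3.  ] -109.07223331352354 [ 516.9  -289.09    3.  ] [ 580.16 -314.87   25.  ]
t 14.87 p [ 519.44 -289.2   151.78] rpy [-90.1   -0.33 -23.42] F [-0.07 -0.41  0.75] open 0.999
shift tool cm [-0.34  1.18  0.15] world [ -2.44   2.7  -11.78]
rotvec tool deg [0.1  0.18 0.34]
```

```bash
python3 -m crank '[[0.1,0,0.3,-0.27,0.5,0.2,1],[0,0,0,0,1.3,0,1],[0,0,0,0,1.5,0,1],[0,0,0,0,1.5,0,1],[0,0,0,0,1,0,1],[0,0,0,0,0.5,0,1],[0,0,0,0,0.2,0,1],[0,0,0,0,0,0,1],[0,0,0,0,0,0,1],[0,0,0,0,0,0,1]]'; python3 st.py 517.7 -286.3 82 -23.4; python3 - <<'E'
from h import *
p=pose(); im=cams.grab_frame('wrist'); cv2.imwrite('pics/w7.png',im)
E
```

```text
clock: 15.7
eef_pos: [521.2, -286.9, 89.6]
tcp_rot: [-1.571, -0.01, -0.408]
contact_force: [-0.5, 0.1, 0.3]
opening: 1.003
t 15.7 p [ 521.2  -286.94   89.64] rpy [-90.02  -0.57 -23.38] F [-0.55  0.14  0.32] open 1.003
shift tool cm [-0.35  0.76 -0.08] world [-3.5   0.64 -7.64]
rotvec tool deg [0.02 0.02 0.57]
```

View pics/w7.png

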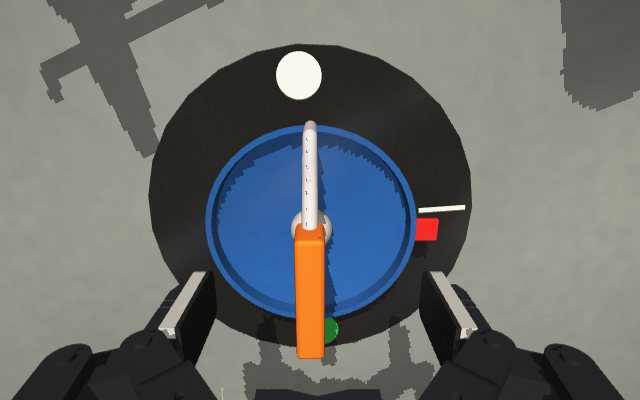

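```bash
python3 -m crank '[[0,0,0.5,-0.3,0.4,0,1],[0,0,0,0,0.3,0,1],[0,0,0,0,0,0,1],[0,0,0,0,0,0,1],[0,0,0,0,0,0,1],[0,0,0,0,0,0,1],[0,0,0,0,0,0,1],[0,0,0,0,0,0,0.7],[0,0,0,0,0,0,0.4],[0,0,0,0,0,0,0.2]]'; python3 st.py 517.7 -286.3 82 -23.4; python3 - <<'E'
from h import *
p=pose(); im=cams.grab_frame('wrist'); cv2.imwrite('pics/w8.png',im); c=cam('wrist',p)
m=mask(im,5,16,150,100)
for y in (250,280,300,330):
    xs=np.nonzero(m[y])[0]; xs=xs[(xs>250)&(xs<390)];print(y,xs.min(),xs.max(),onplane(c,[(xs.mean(),y)],99), (p[1].T@(onplane(c,[(xs.mean(),y)],99)[0]-p[0])))
E
```

```text
clock: 16.58
eef_pos: [519.2, -286.3, 83.6]
tcp_rot: [-1.571, -0.003, -0.408]
contact_force: [-0.0, -0.2, 0.5]
opening: 0.615
t 16.58 p [ 519.19 -286.28   83.62] rpy [-90.04  -0.19 -23.38] F [-0.03 -0.2   0.48] open 0.615
shift tool cm [-0.14  0.16 -0.06] world [-1.49 -0.02 -1.62]
rotvec tool deg [0.04 0.02 0.19]
250 299 330 [[ 528.27 -262.63   99.  ]] [ -1.  -15.4  25.3]
280 299 330 [[ 522.91 -273.82   99.  ]] [ -1.48 -15.39  12.89]
300 300 329 [[ 519.44 -281.82   99.  ]] [ -1.49 -15.38   4.18]
330 300 329 [[ 513.95 -294.47   99.  ]] [ -1.51 -15.37  -9.61]
```

View pics/w8.png

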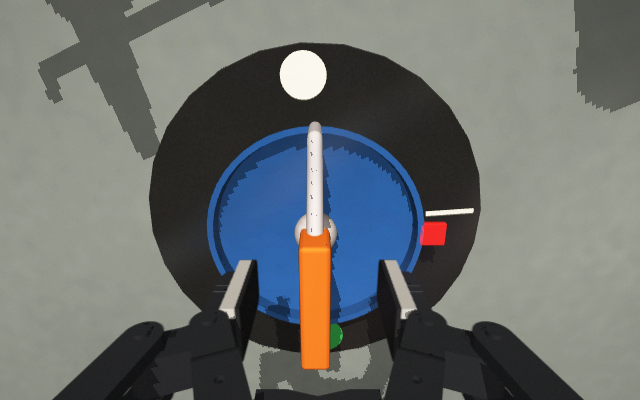

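```bash
python3 -m crank '[[0,0,0.2,-0.15,0.15,0,0.1],[0,0,0,0,0,0,0],[0,0,0,0,0,0,-0.1],[0,0,0,0,0,0,-0.2],[0,0,0,0,0,0,-0.3],[0,0,0,0,0,0,-0.35],[0,0,0,0,0,0,-0.4],[0,0,0,0,0,0,-0.45],[0,0,0,0,0,0,-0.5],[0,0,0,0,0,0,-0.5]]'; python3 st.py 517.7 -286.3 82 -23.4; python3 - <<'E'
from h import *
p=pose(); im=cams.grab_frame('wrist'); cv2.imwrite('pics/w9.png',im); c=cam('wrist',p)
m=mask(im,5,16,150,100)
for y in (280,300,330):
    xs=np.nonzero(m[y])[0]; xs=xs[(xs>250)&(xs<390)];print(y,xs.min(),xs.max(), (p[1].T@(onplane(c,[(xs.mean(),y)],99)[0]-p[0])))
E
```

```text
clock: 17.47
eef_pos: [517.6, -285.6, 81.9]
tcp_rot: [-1.571, 0.001, -0.408]
contact_force: [0.1, -0.2, 0.3]
opening: 0.249
t 17.47 p [ 517.65 -285.6    81.94] rpy [-90.04   0.04 -23.38] F [ 0.15 -0.2   0.29] open 0.249
shift tool cm [ 0.03 -0.01 -0.06] world [ 0.05 -0.7   0.06]
rotvec tool deg [ 0.04  0.02 -0.04]
280 303 334 [ -0.   -17.07  13.93]
300 304 334 [  0.21 -17.06   5.35]
330 304 333 [  0.05 -17.05  -8.25]
```

View pics/w9.png

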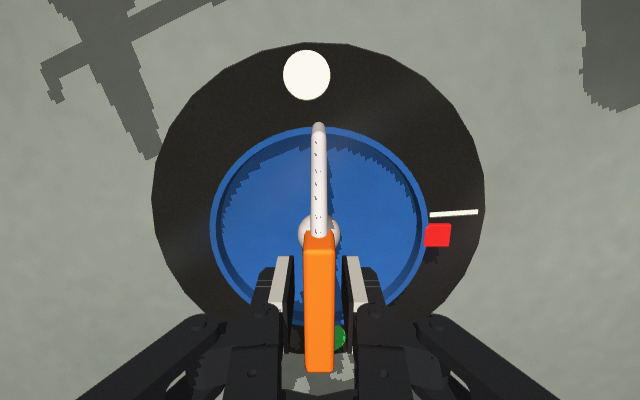

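Centred. The bar (cols 304–334) is midway between the pads; closing gently.

```bash
python3 -m crank '[[0,0,0,0,0,0,-0.55],[0,0,0,0,0,0,-0.6],[0,0,0,0,0,0,-0.65],[0,0,0,0,0,0,-0.7],[0,0,0,0,0,0,-0.75],[0,0,0,0,0,0,-0.8],[0,0,0,0,0,0,-1],[0,0,0,0,0,0,-1],[0,0,0,0,0,0,-1],[0,0,0,0,0,0,-1]]' 60; python3 st.py 517.7 -286.3 185 -23.4
```

```text
clock: 18.35
eef_pos: [518.0, -285.8, 82.1]
tcp_rot: [-1.572, -0.0, -0.408]
contact_force: [0.3, -0.5, 0.6]
opening: 0.131
t 18.35 p [ 518.04 -285.78   82.09] rpy [-90.04  -0.01 -23.39] F [ 0.26 -0.54  0.56] open 0.131
shift tool cm [ -0.01 -10.29  -0.07] world [ -0.34  -0.52 102.91]
rotvec tool deg [0.04 0.01 0.01]
```

```bash
python3 -m crank '[[0,0,0,0,-0.1,0,-1],[0,0,0,0,-0.2,0,-1],[0,0,0,0,-0.4,0,-1],[0,0,0,0,-0.5,0,-1],[0,0,0,0,-0.6,0,-1],[0,0,0,0,-0.6,0,-1],[0,0,0,0,-0.6,0,-1],[0,0,0,0,-0.6,0,-1],[0,0,0,0,-0.6,0,-1],[0,0,0,0,-0.5,0,-1]]'; python3 st.py 517.7 -286.3 182 -23.4;python3 - <<'E'
from h import *
im=cams.grab_frame('wrist'); cv2.imwrite('pics/w10.png',im)
E
```

```text
clock: 19.18
eef_pos: [516.4, -284.8, 132.4]
tcp_rot: [-1.571, 0.004, -0.408]
contact_force: [0.9, 0.0, -3.4]
opening: 0.133
t 19.18 p [ 516.37 -284.85  132.39] rpy [-90.02   0.23 -23.39] F [ 0.89  0.04 -3.39] open 0.133
shift tool cm [ 0.16 -4.96 -0.08] world [ 1.33 -1.45 49.61]
rotvec tool deg [ 0.02  0.01 -0.23]
```

View pics/w10.png

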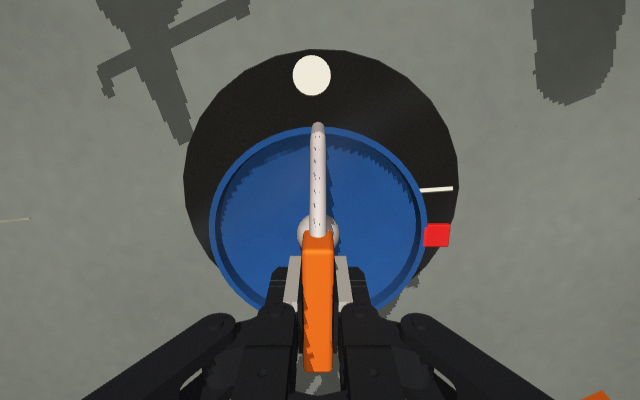

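The dish is lifting level, with the ball still centred under the bar (~(319,232)).

```bash
python3 -m crank '[[0,0,-0.2,0.05,-0.6,0,-1],[0,0,0,0.05,-0.6,0,-1],[0,0,0,0.05,-0.6,0,-1],[0,0,0,0,-0.6,0,-1],[0,0,0,0,-0.6,0,-1],[0,0,0,0,-0.5,0,-1],[0,0,0,0,-0.4,0,-1],[0,0,0,0,-0.2,0,-1],[0,0,0,0,-0.1,0,-1],[0,0,0,0,0,0,-1]]'; python3 st.py 517.5 -287 182 -109
```

```text
clock: 20.07
eef_pos: [518.5, -285.8, 180.7]
tcp_rot: [-1.571, -0.002, -0.408]
contact_force: [-0.8, -0.4, -3.6]
opening: 0.128
t 20.07 p [ 518.47 -285.81  180.72] rpy [-90.03  -0.13 -23.38] F [-0.79 -0.38 -3.55] open 0.128
shift tool cm [-0.04 -0.13 -0.15] world [-0.97 -1.19  1.28]
rotvec tool deg [-0.07 85.62  0.13]
```

```bash
python3 -m crank '[[0,0.4,0,0,-0.05,0,-1],[0,0.8,0,0,-0.05,-0.05,-1],[0,1.2,0,0,0,-0.05,-1],[0,1.6,0,0,0,0,-1],[0,2,0,0,0,0,-1],[0,2.3,0,0,0,0,-1],[0,2.3,0,0,0,0,-1],[0,2.3,0,0,0,0,-1],[0,2.3,0,0,0,0,-1],[0,2.3,0,0,0,0,-1]]'; python3 st.py 517 -287.5 182 -109
```

```text
clock: 20.9
eef_pos: [516.6, -286.4, 179.2]
tcp_rot: [-1.572, 0.002, -0.738]
contact_force: [0.9, -1.2, -2.2]
opening: 0.127
t 20.9 p [ 516.55 -286.38  179.17] rpy [-90.05   0.12 -42.27] F [ 0.88 -1.18 -2.23] open 0.127
shift tool cm [ 0.11 -0.28 -0.05] world [ 0.45 -1.12  2.83]
rotvec tool deg [ 0.12 66.73 -0.08]
```

```bash
python3 -m crank '[[0,2.5,0,0.05,-0.1,0,-1],[0,2.5,0,0.05,-0.1,0,-1],[0,2.5,0,0,-0.1,0,-1],[0,2.5,0,0,0,0,-1],[0,2.5,0,0,0,0,-1],[0,2.5,0,0,0,0,-1],[0,2.5,0,0,0,0,-1],[0,2.5,0,0,0,0,-1],[0,2.5,0,0,0,0,-1],[0,2.5,0,0,0,0,-1]]'; python3 st.py 517 -287.5 182 -109
```

```text
clock: 21.73
eef_pos: [515.7, -286.9, 179.3]
tcp_rot: [-1.576, 0.005, -1.211]
contact_force: [0.1, -0.8, -2.3]
opening: 0.135
t 21.73 p [ 515.72 -286.88  179.34] rpy [-90.3    0.3  -69.37] F [ 0.07 -0.75 -2.34] open 0.135
shift tool cm [ 0.1  -0.27  0.1 ] world [ 1.28 -0.62  2.66]
rotvec tool deg [ 0.39 39.63 -0.19]
```

```bash
python3 -m crank '[[0.2,2.5,-0.1,0.05,-0.1,0.05,-1],[0.1,2.5,-0.1,0.05,-0.1,0,-1],[0,2.5,0,0,0,0,-1],[0,2.5,0,0,0,0,-1],[0,2.5,0,0,0,0,-1],[0,2.5,0,0,0,0,-1],[0,2.5,0,0,0,0,-1],[0,2.5,0,0,0,0,-1],[0,2.3,0,0,0,0,-1],[0,2.0,0,0,0,0,-1]]'; python3 st.py 517 -287.5 182 -109
```

```text
clock: 22.57
eef_pos: [515.0, -287.5, 178.4]
tcp_rot: [-1.576, 0.003, -1.672]
contact_force: [-0.3, -0.0, -2.5]
opening: 0.13
t 22.57 p [ 514.96 -287.47  178.42] rpy [-90.3    0.18 -95.78] F [-0.27 -0.01 -2.51] open 0.13
shift tool cm [-0.02 -0.36  0.2 ] world [ 2.04 -0.03  3.58]
rotvec tool deg [ 0.32 13.22 -0.15]
```

```bash
python3 -m crank '[[0.2,2,-0.1,0,-0.1,0.05,-1],[0.1,1.8,0,0,-0.1,0.05,-1],[0,1.6,0,0,-0.1,0.05,-1],[0,1.4,0,0,0,0,-1],[0,1.2,0,0,0,0,-1],[0,1,0,0,0,0,-1],[0,0.7,0,0,0,0,-1],[0,0.4,0,0,0,0,-1],[0,0.2,0,0,0,0,-1],[0,0,0,0,0,0,-1]]'; python3 st.py 517 -287.5 182 -109;python3 - <<'E'
from h import *
p=pose()
im=cams.grab_frame('wrist'); cv2.imwrite('pics/w11.png',im)
for n in('side','top'):cv2.imwrite(f'pics/{n}11.png',cams.grab_frame(n))
for n,(x,y,w,h) in dict(top=(290,150,200,150),side=(240,110,200,150)).items():
    a=cv2.imread(f'pics/{n}11.png')[y:y+h,x:x+w];cv2.imwrite(f'pics/{n}11z.png',cv2.resize(a,None,fx=4,fy=4,interpolation=cv2.INTER_CUBIC))
E
```

```text
clock: 23.4
eef_pos: [515.3, -287.5, 179.3]
tcp_rot: [-1.575, 0.002, -1.873]
contact_force: [-0.1, 0.5, -2.1]
opening: 0.133
t 23.4 p [ 515.27 -287.48  179.33] rpy [ -90.22    0.11 -107.32] F [-0.1   0.5  -2.12] open 0.133
shift tool cm [-0.05 -0.27  0.16] world [ 1.73 -0.02  2.67]
rotvec tool deg [ 0.22  1.68 -0.11]
```

View pics/w11.png

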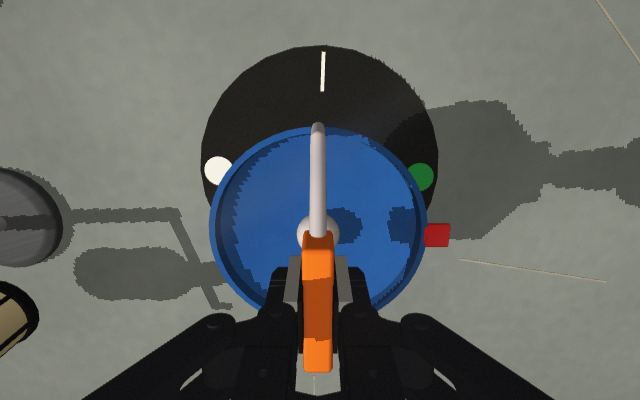

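View pics/side11z.png

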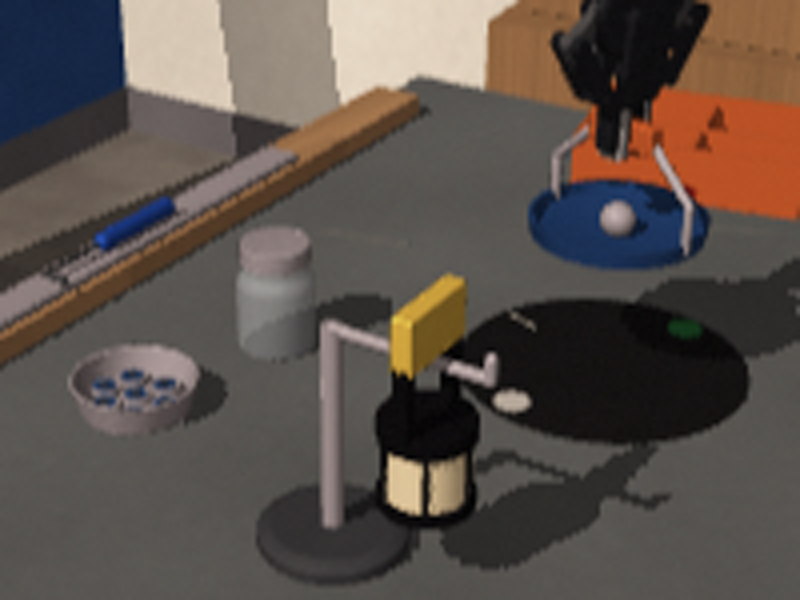

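View pics/top11z.png

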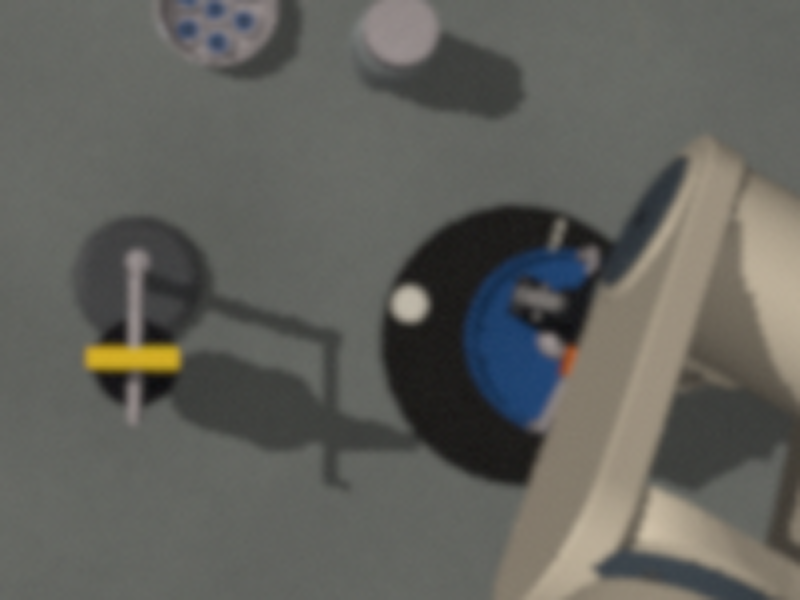

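```bash
python3 -m crank '[[0.1,0.5,-0.1,-0.02,-0.1,0.05,-1],[0.1,0.5,0,0,-0.1,0.05,-1],[0,0.3,0,0,-0.05,0,-1],[0,0.2,0,0,0,0,-1],[0,0,0,0,0,0,-1],[0,0,0,0,0,0,-1],[0,0,0,0,0,0,-1],[0,0,0,0,0,0,-1],[0,0,0,0,0,0,-1],[0,0,0,0,0,0,-1]]'; python3 st.py 517 -287.5 182 -109;python3 - <<'E'
from h import *
p=pose();c=cam('wrist',p)
im=cams.grab_frame('wrist'); cv2.imwrite('pics/w12.png',im)
g=max(blobs(mask(im,50,75,100,40)),key=lambda b:b[0]);G=onplane(c,g[1],3)[0]
rd=max(blobs(mask(im,0,4,150,80)|mask(im,174,180,150,80)),key=lambda b:b[0]);T=onplane(c,rd[1],p[0][2]-82+3+22)[0]
C=p[0];a=lambda q:np.degrees(np.arctan2(q[1]-C[1],q[0]-C[0]))
print(rd[0],rd[1],T,a(T),'green (487.9,-373)',a((487.9,-373)),'seen',g[1],G)
E
```

```text
clock: 24.38
eef_pos: [516.5, -287.6, 182.3]
tcp_rot: [-1.57, -0.0, -1.901]
contact_force: [-0.4, 0.1, -2.2]
opening: 0.129
t 24.38 p [ 516.53 -287.59  182.33] rpy [ -89.97   -0.   -108.94] F [-0.37  0.1  -2.17] open 0.129
shift tool cm [-0.02  0.03  0.04] world [ 0.47  0.09 -0.33]
rotvec tool deg [-0.03  0.06  0.  ]
549 [437.3 234.4] [ 492.01 -351.75  125.33] -110.915698283849 green (487.9,-373) -108.52944046221265 seen [420.9 173.1] [ 488.1  -375.22    3.  ]
```

View pics/w12.png

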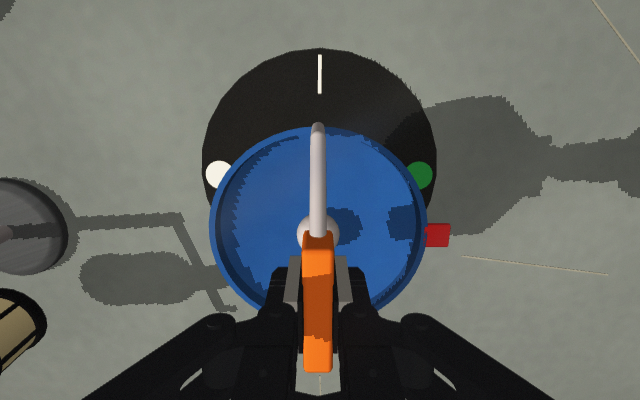

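```bash
python3 -m crank '[[0,0,0,0,0,0,-1],[0,0,0,0,0,0,-1],[0,0,0,0,0,0,-1],[0,0,0,0,0,0,-1],[0,0,0,0,0,0,-1],[0,0,0,0,0,0,-1],[0,0,0,0,0,0,-1],[0,0,0,0,0,0,-1],[0,0,0,0,0,0,-1],[0,0,0,0,0,0,-1]]'; python3 st.py 517 -287.5 182 -109; python3 - <<'E'
from h import *
print(np.array(pose()[2]['qvel']))
from rig import order
order.sign_off()
E
```

```text
clock: 25.27
eef_pos: [516.5, -287.6, 182.3]
tcp_rot: [-1.57, -0.0, -1.901]
contact_force: [-0.6, 0.6, -4.6]
opening: 0.126
t 25.27 p [ 516.48 -287.61  182.28] rpy [ -89.98   -0.01 -108.94] F [-0.58  0.55 -4.63] open 0.126
shift tool cm [-0.03  0.03  0.05] world [ 0.52  0.11 -0.28]
rotvec tool deg [-0.02  0.06  0.01]
[-0.    0.    0.   -0.    0.   -0.01]
the job is handed in; nothing more can be done
```

The job is done and handed in at about 25 s. I hung the lantern by its eye on the hook and let go. Then I took the dish by its bridge handle, lifted it straight up about 10 cm, and only then turned it about 85.5° over the middle of the mat towards the green dot.

- **Dish:** the arm was still and the tool within 0.1° of level. The dish was about 10 cm above the mat and within about 2 mm of its middle, with the ball resting in the middle.
- **Lantern:** the pictures taken late in the turn showed it hanging freely on the hook; I did not look at it again after that.
- **Bystanders:** I did not touch the jar, tin or wheel. The jar and tin looked unmoved in those same pictures, but the wheel was outside the crops I viewed then and I did not check it again.
- **Tab direction, a small disagreement:** the gripper's yaw of -108.9° matches the measured green-dot direction of about -109°. The tab seen in the wrist picture gave about -110.9° against -108.5° to the dot, so it may be up to about 2.5° off. I left it at that.

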